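# Feed a wood blank home in the bench guillotine with the push stick

### The job

Set up the guillotine for the next cut: take the orange push stick by its raised handle and with its end push the wood blank along the fence, in under the clear guard and the sprung roller, until it is firmly home and flat against the back stop. Push with the stick only, never the fingers, and feel for the stop: it is clamped only lightly and must not be pushed out of its setting. Do not force or lean on the machine; then draw the stick out, leaving the blank home, lay the stick back flat on the bench top beside the machine and let go; leave the scissors, tape and timer where they are.

Things in the scene. Friction and masses are not known exactly. Their poses are not given: they have to be found in the camera images.
- guillotine: Hand guillotine fixed on the bench: green base, steel bed, clear box guard, green knife frame 132 mm high, lever parked back behind it (300 mm high). Origin: on the bench, under the feed line (y=0). Its x is the feed direction (blank goes in towards +x), y left of the feed, z up. Bed top: 24 mm above the bench, x=-215 to +195 mm, 116 mm wide. Axes of its points are the same.
- fence_end (a point): Outer (infeed) end of the fence's inner face, on the bed: guillotine x=-205, y=+32.5 mm. The fence is a steel bar on the left of the feed, 14 mm above the bed, x=-205 to +85 mm. Facing it, at y=-32.5 mm, a like side guide begins at x=-65 mm, flared outward before that to x=-110 mm.
- guard_mouth (a point): Middle of the guard's mouth, on the bed (guillotine x=-55 mm, y=0). The mouth is 18 mm high and 65 mm wide between fence and side guide; the guard's front panel above it reaches 84 mm above the bed.
- roller_low (a point): Point on the bed under the axis of the sprung rubber roller (28 mm diameter), guillotine x=+46 mm. It hangs 4 mm over the bed and presses the 6 mm blank down with about 8 N. Pushing the blank's front edge under it (front 12 to 0 mm before this point) takes about 7 to 14 N; after that the drag is steady, about 4 to 9 N, and friction holds the blank where it is left.
- back_stop: Steel bar 84 mm wide, 22 mm high, with a grey block and brass thumbscrew, across the bed behind the knife. Origin: middle of its face's lower edge, 1 mm above the bed; axes as the guillotine's. Set at guillotine x=105 to 130 mm (differs each time). Held by friction alone: it slips when the blank bears on it with about 15 N. The blank is home once it has borne on it with over 5 N.
- stop_face (a point): Point on the back stop's face (which looks to guillotine -x), 3 mm above the bed, on the feed line; axes as the guillotine's.
- blank: Light wood blank 120 x 60 x 6 mm, about 40 g, lying on the bed before the guard mouth, a little askew (within 2 degrees). Origin: centre of its underside; its x points along its length in the feed direction, z up. When home its rear edge is 40 to 65 mm inside the guard mouth.
- blank_front_left (a point): Left front corner of the blank (blank x=+60, y=+30 mm), at mid thickness.
- blank_front_right (a point): Right front corner of the blank (blank x=+60, y=-30 mm), at mid thickness.
- push_stick: Orange push stick lying on the bench: a bar 240 mm long, 24 mm wide, 10 mm high with a raised handle at the rear; about 110 g. Origin: centre of the bar's underside; x points to the pushing end, z up. Slid along the bed with its underside 0 to 3 mm over the bed it passes under the guard.
- stick_heel (a point): Middle of the stick's pushing face, which goes against the blank's rear edge (stick x=+120 mm, 4 mm over its underside); axes as the stick's. Above it a lip, 8 to 12 mm over the underside, reaches 10 mm farther forward, over the blank's top.
- stick_handle (a point): Grip point in the handle's middle: stick x=-72 mm, 42 mm over the underside; axes as the stick's. The handle is 19 mm thick in y, runs from stick x=-111 to -33 mm, and its top is 60 mm over the underside; a thumb horn 21 mm thick ends it at x=-120 mm. Pinch it across y from above.
- scissors: Green-handled scissors, 206 x 84 x 11 mm, loose on the bench; origin under their middle. Leave alone.
- masking_tape: Roll of masking tape lying flat, 96 mm across, 25 mm high, loose; origin under its middle. Leave alone.
- stop_clock: Yellow digital timer, 68 x 62 x 18 mm, loose; origin under its middle. Leave alone.
Not all that is in view belongs to the job. Of the things shaped like the blank, the wood one is meant.

How it is judged:
On the way, in this order (a step that is already met when the one before it is completed fails the run):
1. the push stick is held raised off the bench, its lower side at least 12 mm up (height (world z) of push_stick above 0.012 m), for 0.2 s.
2. the blank is pressed home against the back stop with more than 5 N (contact force between blank and back_stop above 5 N), for 0.1 s.
At the end, for the whole second after the job is handed in: Both front corners of the blank are within 2 mm of the back stop's face and the blank lies flat on the bed (within 3 mm); the back stop is within 2 mm of where it was set; the push stick lies flat and still on the bench top (underside less than 6 mm up, tilt under 0.1 rad) (x of blank_front_left in the frame of stop_face between -0.002 and 0.002 m and x of blank_front_right in the frame of stop_face between -0.002 and 0.002 m and z of blank in the frame of guillotine below 0.027 m and distance of stop_face from where it was at the start of the episode below 0.002 m and height (world z) of push_stick below 0.006 m and angle between push_stick's own z axis and vertical below 0.1 rad and linear speed of push_stick below 0.02 m/s and linear speed of blank below 0.01 m/s); the robot touches nothing.
It fails at once if the fingers touch the blank (contact force between the fingers and blank above 0.3 N).
It fails at once if the back stop is pushed more than 2 mm out of its setting (distance of stop_face from where it was at the start of the episode above 0.002 m).
It fails at once if the push stick is rammed or pressed on the machine with more than 30 N (contact force between push_stick and guillotine above 30 N).
It fails at once if the scissors, the tape or the timer are moved more than 15 mm (distance of any of scissors, masking_tape, stop_clock from where it was at the start of the episode above 0.015 m).
It also fails if it takes over 67 s, if anything falls off the work surface, if the arm or the gripper's body presses on something with over 40 N, if the wrist force passes 120 N, or if a joint passes its speed limit or range.

### The arm

A 6-joint arm with a two-finger parallel gripper is mounted at the origin on a cart in front of the work surface, level with it; the furniture and walls round the work are solid. World frame = base frame: x ahead of the robot, y to its left, z up, the work surface at z = 0. Lengths are in m, angles in rad, forces in N, time in s.
With the tool pointing down it reaches from about 0.375 to 0.975 m from the base axis. Payload 3.8 kg.
Tool frame: the origin (TCP) lies midway between the tips of the shut fingers; the grasp point (between the pads) lies 19 mm behind it; z points along the fingers, y is the line along which they close (so a half turn about z gives the same grasp; the last joint's range is limited). The gripper opens to 85 mm and grips with 20 to 120 N. Pads are 22 mm wide; open, the fingers measure 114 mm over their backs; the gripper's body (76 mm by 85 mm) begins 54 mm behind the grasp point. The pads swing forward as they close: fully open they stand 13 mm farther back than shut.
Start: joints at [1.258, 0.264, 1.604, -0, 1.274, -0.037], TCP at [0.184, 0.649, 0.231] pointing down, gripper open.
Joint ranges: [-2.63, 2.63], [-0.94, 2.18], [0.31, 2.57], [-1.31, 4.45], [0, 2.66], [-2.55, 2.55]. Speed limits (rad/s): [2.57, 2.57, 3.14, 3.14, 3.14, 3.14].

### API

Orientations are given as a rotation vector (axis times angle).
In Python, from workcell import status, read_camera, workorder, masks_of gives the robot as it stands.
- The arm moves only by the tool drive_tool, never from a script. Its argument "rows" is a list of rows, each a list of 7 numbers: the turn, a rotation vector about the tool's x, y, z in degrees, then the shift along the tool's x, y, z in m, then the opening, from 0 (shut) to 1 (fully open). In form: [[ax, ay, az, tx, ty, tz, claw], ...]. A call has 1 to 8 rows; each row shifts and turns the commanded pose from where the row before left it, along the tool's axes as they then stand; what a row does not reach is not made up. A row lasts 1/12 s, in which the tool goes at most 41.7 mm and 7.16 degrees, less where a joint would pass 70% of its speed; a pose out of reach is approached as far as the arm can. A call is refused whole if a number of a shift passes 0.0417 or a number of a turn 7.16, either way. A call with a gripper value outside its range is refused whole. The fingers move at their own pace and stop on an object; "force" is the grip in N (left out, the last holds). Time passes only in rows, so rows that do not move let the fingers close. It gives the time, the measured TCP pose, the force, the opening and the grip force at its end, in the units of the state.
- status.read_state(): the state, without advancing time (a new reading comes with each control period).
- read_camera(name): name is "scene" or "top" or "wrist"; returns a dict with "color" (384x512x3 uint8, red, green, blue), "intrinsics" (3x3 intrinsics, pixels), "D" ([k1, k2, p1, p2, k3] as OpenCV has them; the pictures are not rectified), "world_from_camera" (4x4, takes a point from camera to world coordinates); the wrist camera has in their place "mount" (4x4, takes a point from camera to tool coordinates, whose origin is the TCP and whose axes are the flange's). Camera axes: x right, y up, looking along -z (the intrinsics and any distortion apply to the point x, -y, -z); pixel columns grow to the right and rows downward; lengths in m; the calibration is good to about 2 mm. A picture is of the moment at which its call begins: read the wrist's pose just before it. There is no depth.
- workorder.finish_job(): hands the job in; it is judged then, once.
Trained networks look in a picture, given as the dict that the camera call returned (one of the last four; its "shot" number tells which), for a name from the list of things; names that differ only in an ending like _2 or _b are one class to them, and where a whole thing is asked for, a point or a joint stands for the part that bears it (a point fixed in the world has none). Each returns a list of dicts, best first, with "score" (0 to 1); they miss things now and then, are a little off and sometimes report something else, mostly with a low value. They report only what shows in the picture. A call takes as long as a camera call. They do not tell look-alikes from the thing itself.
- masks_of(picture, name): "mask" (384x512 bool, what is visible of it) and "bbox" ([left, top, right, bottom] in pixels, round what is visible of it).
The state is a dict: "time": time; "q": joint angles; "joint_vel": joint speeds; "joint_torque": joint torques, N m; "tool_pos": TCP position; "tcp_rot": TCP orientation; "wrist_force": force on the tool from outside, world axes, zero at the start; "torque": the same for the moment, N m; "width": opening from 0.0 (shut) to 1.0 (fully open); "grip_force": force on a finger pad.
Only numpy, scipy, OpenCV 4.12 (cv2) and the standard library are available. Lean on these libraries where they do the work, as an engineer would, in place of code of your own. Each camera call takes 0.05 s, during which the arm holds its last target. There are 200 camera calls.

## Working session

There is one attempt and no reset: what is moved stays moved. The work goes in short steps, Python scripts to look and compute and a tool call to move; the robot and the scene stay as the last step left them, time stands still between calls to the robot, and variables do not carry over. Pictures are saved under pics/ and viewed, at most 10 in all, crops included, and the job is handed in when it is done.

Besides the shell and the picture viewer there is one more tool, called after "Emit:" by a JSON object that holds its "api" and its "payload", one argument or row to a line. drive_tool: Moves the arm, as the interface text tells. Its arguments: {"type":"object","properties":{"rows":{"type":"array"},"force":{"type":"number"}},"required":["rows"]}

```bash
mkdir -p pics; ls; cat > h.py <<'E'
import numpy as np, cv2
from workcell import status, read_camera, workorder, masks_of
from scipy.spatial.transform import Rotation as R
def T(pic,st=None):
    if "world_from_camera" in pic: return np.array(pic["world_from_camera"])
    M=np.eye(4); M[:3,:3]=R.from_rotvec(st["tcp_rot"]).as_matrix(); M[:3,3]=st["tool_pos"]
    return M@np.array(pic["mount"])
def ray(pic,uv,st=None):
    M=T(pic,st); p=cv2.undistortPoints(np.array(uv,float).reshape(-1,1,2),np.array(pic["intrinsics"]),np.array(pic["D"],float)).reshape(-1,2)
    d=np.c_[p[:,0],-p[:,1],-np.ones(len(p))]@M[:3,:3].T
    return M[:3,3],d
def onz(pic,uv,z,st=None):
    o,d=ray(pic,uv,st); return o+d*((z-o[2])/d[:,2])[:,None]
def proj(pic,P,st=None):
    M=np.linalg.inv(T(pic,st)); c=np.atleast_2d(P)@M[:3,:3].T+M[:3,3]
    c=c*[1,-1,-1]
    return cv2.projectPoints(c,np.zeros(3),np.zeros(3),np.array(pic["intrinsics"]),np.array(pic["D"],float))[0].reshape(-1,2)
def save(pic,name,box=None,s=1):
    im=pic["color"][:,:,::-1]
    if box: im=im[box[1]:box[3],box[0]:box[2]]
    cv2.imwrite("pics/"+name,cv2.resize(im,None,fx=s,fy=s,interpolation=cv2.INTER_CUBIC))
E
python3 - <<'E'
from h import *
import pickle
for n in("scene","top"):
    p=read_camera(n); save(p,n+".png",s=1.5); pickle.dump(p,open(n+".pkl","wb"))
    print(n,T(p)[:3,3].round(3))
    for t in("guillotine","back_stop","blank","push_stick","scissors","masking_tape","stop_clock"):
        for r in masks_of(p,t):
            ys,xs=np.nonzero(r["mask"]); print(t,round(r["score"],2),r["bbox"],len(xs),onz(p,[[xs.mean(),ys.mean()]],0)[0].round(3))
s=status.read_state();print(s)
E
```

```text
pics
scene [-0.168 -0.565  1.048]
guillotine 0.85 [162.0, 79.5, 273.7, 211.9] 3998 [0.634 0.251 0.   ]
blank 0.6 [221.7, 135.5, 246.0, 155.3] 280 [0.78  0.251 0.   ]
blank 0.56 [226.9, 173.0, 263.4, 195.4] 461 [0.622 0.082 0.   ]
push_stick 0.69 [321.1, 232.2, 341.6, 299.2] 682 [ 0.493 -0.334  0.   ]
scissors 0.68 [260.7, 157.6, 308.0, 183.4] 295 [0.782 0.01  0.   ]
masking_tape 0.57 [152.5, 187.1, 182.6, 218.0] 375 [0.409 0.248 0.   ]
masking_tape 0.44 [322.3, 227.5, 340.3, 301.9] 611 [ 0.494 -0.334  0.   ]
masking_tape 0.21 [223.3, 175.0, 263.1, 196.4] 458 [0.621 0.082 0.   ]
stop_clock 0.89 [223.0, 243.7, 245.6, 260.8] 350 [ 0.379 -0.063  0.   ]
top [ 0.486 -0.039  1.22 ]
back_stop 0.79 [131.9, 161.7, 143.5, 198.7] 242 [0.593 0.341 0.   ]
blank 0.68 [143.9, 107.2, 186.2, 137.8] 772 [0.775 0.249 0.   ]
blank 0.5 [65.4, 138.5, 253.5, 206.9] 6347 [0.603 0.239 0.   ]
push_stick 0.63 [322.1, 176.0, 383.4, 245.9] 781 [ 0.492 -0.334  0.   ]
push_stick 0.43 [147.6, 229.2, 183.1, 257.3] 348 [0.403 0.245 0.   ]
push_stick 0.24 [206.3, 169.2, 246.5, 192.0] 781 [0.601 0.067 0.   ]
scissors 0.
[... 409 characters left out ...]
]
{'time': 0.8, 'q': array([ 1.25809294e+00,  2.63878540e-01,  1.60395096e+00,  2.43934769e-05,
        1.27371575e+00, -3.69205777e-02]), 'joint_vel': array([-3.24486902e-04,  1.34868267e-03,  5.96146836e-04,  1.37738986e-03,
        3.97343614e-04, -5.74281271e-05]), 'joint_torque': array([ 2.34399349e-04, -5.14978158e+01, -3.67699564e+01, -1.55950793e-04,
        6.24635413e-04,  1.25465880e-05]), 'tool_pos': array([0.18381472, 0.64950583, 0.23132073]), 'tcp_rot': array([-4.31836207e-01, -3.11175664e+00, -7.97044406e-05]), 'wrist_force': array([ 1.0052174 , -0.29954605, -0.17396856]), 'torque': array([-0.00018415,  0.00862592, -0.0269443 ]), 'grip_force': 0.0, 'width': 0.9980255121201115}
```

View top.

```bash
python3 - <<'E'
import pickle; from h import *
p=pickle.load(open("top.pkl","rb")); save(p,"topc.png",(50,85,400,275),2.25)
E
```

```text
(no output)
```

View pics/topc.png

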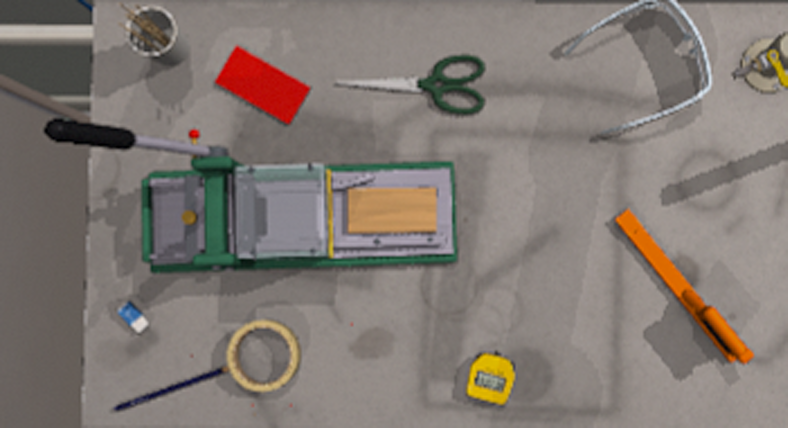

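View pics/scene.png

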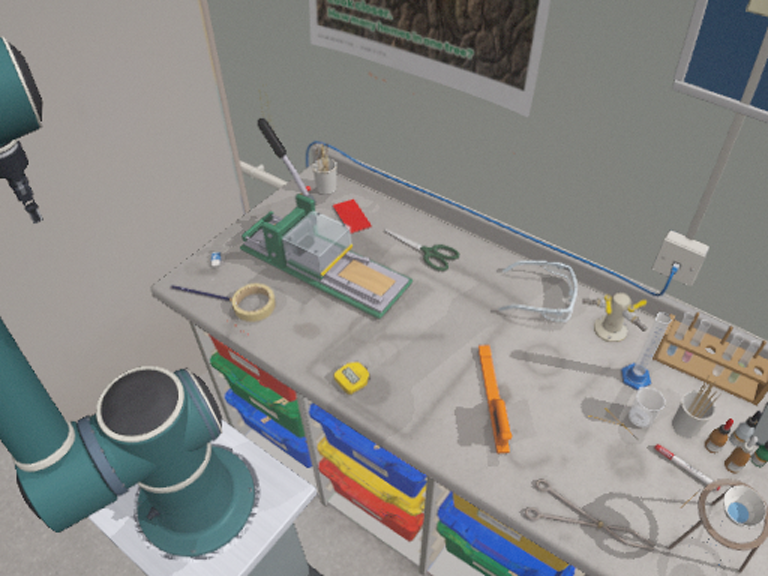

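The wood blank is at top pixel (224,178). Its look-alikes are the red card at (165,122), the pencil and the eraser. The stick is orange, with its tip at (329,181) and its handle rear at (381,243). The fence is on the low side of the picture and the feed runs to the left (+y). Next I fit poses from this picture.

```bash
cat > fit.py <<'E'
from h import *
from scipy.optimize import minimize
def hsv(p): return cv2.cvtColor(p["color"],cv2.COLOR_RGB2HSV)
def big(m):
    n,l,s,_=cv2.connectedComponentsWithStats(m.astype(np.uint8)); return l==1+s[1:,4].argmax()
def fr(x): 
    c,s=np.cos(x[2]),np.sin(x[2]); return np.array([[c,-s,0],[s,c,0],[0,0,1]]),np.array([x[0],x[1],0])
def box(x0,x1,y0,y1,z0,z1): return np.array([[a,b,c] for a in(x0,x1) for b in(y0,y1) for c in(z0,z1)],float)
STICK=[box(-.12,.12,-.012,.012,0,.010),box(-.111,-.033,-.0095,.0095,.010,.060)]
BLANK=[box(-.06,.06,-.03,.03,0,.006)]
def fit(p,mask,parts,x0,z0,st=None,S=4):
    ys,xs=np.nonzero(mask); b=[xs.min()-15,ys.min()-15,xs.max()+15,ys.max()+15]
    b=[max(b[0],0),max(b[1],0),min(b[2],512),min(b[3],384)]
    t=cv2.resize(mask[b[1]:b[3],b[0]:b[2]].astype(np.float32),None,fx=S,fy=S,interpolation=cv2.INTER_LINEAR)>.5
    def cost(x):
        Rm,o=fr(x); im=np.zeros(t.shape,np.uint8)
        for q in parts:
            uv=(proj(p,q@Rm.T+o+[0,0,z0],st)-b[:2]+.5)*S-.5
            cv2.fillConvexPoly(im,cv2.convexHull((uv*16).round().astype(np.int32)),1,shift=4)
        return (im.astype(bool)^t).sum()/t.sum()
    r=minimize(cost,x0,method="Nelder-Mead",options=dict(initial_simplex=np.array(x0)+np.array([[0,0,0],[.012,0,0],[0,.012,0],[0,0,.12]]),xatol=1e-4,fatol=1e-5))
    r=minimize(cost,r.x,method="Nelder-Mead",options=dict(initial_simplex=r.x+np.array([[0,0,0],[-.004,0,0],[0,-.004,0],[0,0,.03]]),xatol=1e-5,fatol=1e-5))
    return r.x,r.fun
def orange(p):
    h=hsv(p); return big((h[...,0]>4)&(h[...,0]<17)&(h[...,1]>190)&(h[...,2]>90))
def wood(p):
    h=hsv(p); return big((h[...,0]>8)&(h[...,0]<24)&(h[...,1]>70)&(h[...,1]<185)&(h[...,2]>120))
E
python3 - <<'E'
from fit import *; import pickle
for n in("top","scene"):
    p=pickle.load(open(n+".pkl","rb"))
    m=orange(p); print(n,"stick",m.sum(),fit(p,m,STICK,[.5,-.33,.75],0))
    h=hsv(p); g=big((h[...,0]>60)&(h[...,0]<90)&(h[...,1]>100)&(h[...,2]>40)&(np.arange(512)<300)&(np.arange(384)[:,None]>60))
    w=(h[...,0]>8)&(h[...,0]<24)&(h[...,1]>70)&(h[...,1]<200)&(h[...,2]>120)
    c=(224,178) if n=="top" else (245,186)
    k,l=cv2.connectedComponents(w.astype(np.uint8)); m=l==l[c[1],c[0]]; print(w[c[1],c[0]],m.sum(),fit(p,m,BLANK,[.6,.067,1.57],.024))
    if n=="top":
        r=masks_of(p,"guillotine") if 0 else None
        cn=cv2.minAreaRect(np.argwhere(g)[:,::-1].astype(np.float32)); print(cv2.boxPoints(cn)); print(onz(p,cv2.boxPoints(cn),.012))
pw=read_camera("wrist"); print(np.array(pw["mount"]).round(3),pw["intrinsics"],pw["D"])
E
```

```text
top stick 634 (array([ 0.49900671, -0.32379795,  0.66875871]), np.float64(0.3073512022073315))
True 777 (array([0.5992583 , 0.06626877, 1.59895337]), np.float64(0.04554232378500161))
[[115.81868  155.56538 ]
 [154.94174  154.61116 ]
 [156.1522   204.24016 ]
 [117.029144 205.19438 ]]
[[0.67005872 0.40164418 0.012     ]
 [0.67336284 0.28057531 0.012     ]
 [0.5200378  0.27395662 0.012     ]
 [0.51669267 0.39411166 0.012     ]]
scene stick 216 (array([ 0.49857154, -0.31856223,  0.57871239]), np.float64(1.2190034762456547))
True 422 (array([0.60505844, 0.06835603, 1.60038914]), np.float64(0.1569353882631891))
[[ 0.     0.964  0.267  0.068]
 [ 1.    -0.     0.     0.001]
 [ 0.     0.267 -0.964 -0.142]
 [ 0.     0.     0.     1.   ]] [[305.33989231   0.         257.21277691]
 [  0.         305.33989231 190.73574504]
 [  0.           0.           1.        ]] [0.01341973 0.         0.         0.         0.        ]
```

Emit:
{"api": "drive_tool", "payload": {
  "rows": [
    [0,0,7,0,0,-0.009,1],
    [0,0,7,0,0,-0.009,1],
    [0,0,7,0,0,-0.009,1],
    [0,0,7,0,0,-0.009,1],
    [0,0,7,0,0,-0.009,1],
    [0,0,7,0,0,-0.009,1],
    [0,0,7,0,0,-0.009,1],
    [0,0,7,0,0,-0.009,1]
  ]
}}

```text
time: 1.52
tool_pos: [0.1838, 0.6495, 0.3037]
tcp_rot: [-1.85, -2.539, 0.0]
wrist_force: [-0.5, 0.9, -0.7]
width: 1.0
grip_force: 0.0
```

Emit:
{"api": "drive_tool", "payload": {
  "rows": [
    [0,0,7,0,0,0,1],
    [0,0,7,0,0,0,1],
    [0,0,4.3,0,0,0,1],
    [0,0,0,-0.04,0.023,0,1],
    [0,0,0,-0.04,0.023,0,1],
    [0,0,0,-0.04,0.023,0,1],
    [0,0,0,-0.04,0.023,0,1],
    [0,0,0,-0.04,0.023,0,1]
  ]
}}

```text
time: 2.18
tool_pos: [0.2878, 0.467, 0.3033]
tcp_rot: [2.222, 2.22, 0.0]
wrist_force: [1.4, 0.3, 0.0]
width: 0.999
grip_force: 0.0
```

Emit:
{"api": "drive_tool", "payload": {
  "rows": [
    [0,0,0,-0.04,0.023,0,1],
    [0,0,0,-0.04,0.023,0,1],
    [0,0,0,-0.04,0.023,0,1],
    [0,0,0,-0.04,0.023,0,1],
    [0,0,0,-0.04,0.023,0,1],
    [0,0,0,-0.04,0.023,0,1],
    [0,0,0,-0.04,0.023,0,1],
    [0,0,0,-0.04,0.023,0,1]
  ]
}}

```text
time: 2.85
tool_pos: [0.4536, 0.1775, 0.3038]
tcp_rot: [2.223, 2.219, 0.002]
wrist_force: [1.2, -0.0, -0.7]
width: 1.001
grip_force: 0.0
```

Emit:
{"api": "drive_tool", "payload": {
  "rows": [
    [0,0,0,-0.04,0.03,0,1],
    [0,0,0,-0.04,0.03,0,1],
    [0,0,0,-0.04,0.03,0,1],
    [0,0,0,0,0,0,1],
    [0,0,0,0,0,0,1]
  ]
}}

```text
time: 3.27
tool_pos: [0.5286, 0.0774, 0.303]
tcp_rot: [-2.228, -2.214, 0.001]
wrist_force: [-1.2, 0.2, -0.2]
width: 1.003
grip_force: 0.0
```

```bash
python3 - <<'E'
from fit import *; import pickle
st=status.read_state(); p=read_camera("wrist"); pickle.dump((p,st),open("w1.pkl","wb")); save(p,"w1.png",s=1.5)
print(st["tool_pos"],st["tcp_rot"])
h=hsv(p); print(proj(p,[.599,.066,.03],st))
E
```

```text
[0.52857801 0.07741757 0.30303881] [-2.22780533e+00 -2.21430339e+00  5.64683499e-04]
[[308.83340134 165.81933011]]
```

View pics/w1.png

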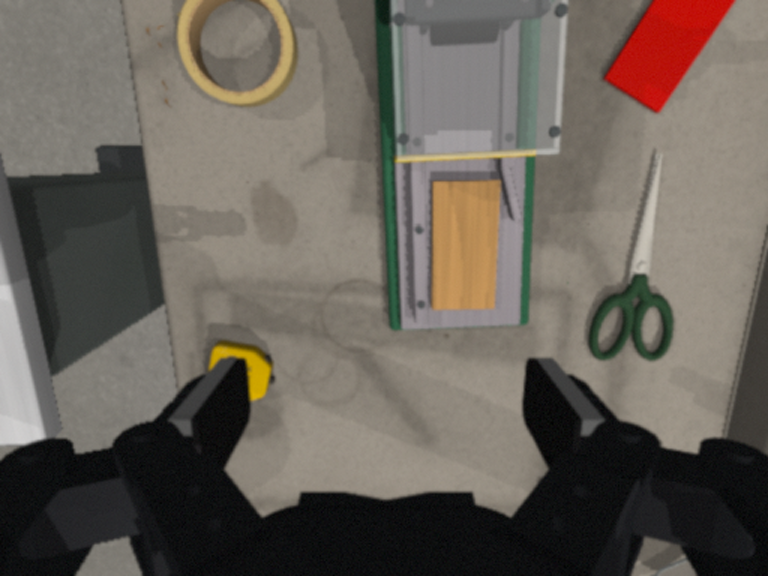

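The picture shows the bed's infeed end near (400..520, 326) at 1.5x scale, the fence on the left at about x=420, the yellow mouth edge at y≈157, and the wood blank at (465,245). Next I take a close crop to find the corners.

```bash
python3 - <<'E'
from fit import *; import pickle
p,st=pickle.load(open("w1.pkl","rb")); save(p,"w1c.png",(250,90,370,230),4.2)
h=hsv(p); w=(h[...,0]>8)&(h[...,0]<24)&(h[...,1]>70)&(h[...,1]<200)&(h[...,2]>100)
k,l=cv2.connectedComponents(w.astype(np.uint8)); m=l==l[166,309]; print(m.sum(),fit(p,m,BLANK,[.6,.067,1.57],.024,st))
E
```

```text
3807 (array([0.59980387, 0.06776559, 1.58083542]), np.float64(0.017748079070072895))
```

View pics/w1c.png

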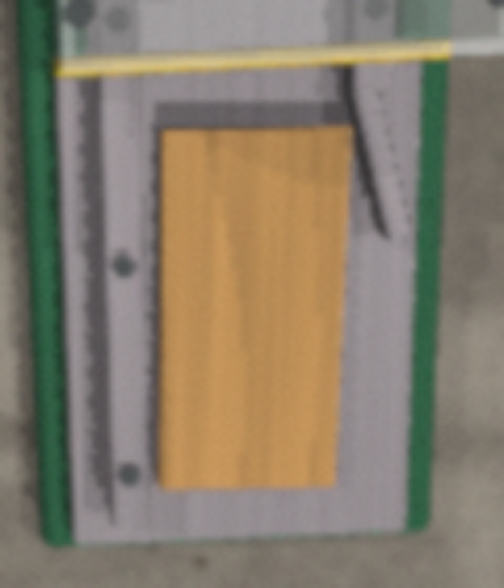

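```bash
python3 - <<'E'
from fit import *; import pickle
p,st=pickle.load(open("w1.pkl","rb"))
uv=lambda a:(np.array(a,float)+.5)/4.2-.5+[250,90]
P=onz(p,uv([[75,543],[406,531],[58,85],[420,60]]),.024,st);print("bed BL BR TL TR",P.round(4))
for a,b in((2,0),(3,1)): d=P[a]-P[b]; print("yaw",np.arctan2(d[1],d[0]))
print("width",np.linalg.norm(P[0]-P[1]), "end yaw", np.arctan2(*(P[1]-P[0])[[1,0]])+np.pi/2)
print("fence end top(108,520..)",onz(p,uv([[113,522],[103,80]]),.038,st).round(4),onz(p,uv([[158,490],[160,130]]),.03,st).round(4))
print("guide flare end, start",onz(p,uv([[388,238],[348,75]]),.038,st).round(4))
print("yellow",[onz(p,uv([[60,70],[448,50]]),z,st).round(4) for z in(.042,.108)])
# stick mask from top
q=pickle.load(open("top.pkl","rb")); h=hsv(q); m=big((h[...,0]<22)&(h[...,1]>140)&(h[...,2]>40)&(np.arange(512)>300)&(np.arange(512)<400)&(np.arange(384)[:,None]>165)&(np.arange(384)[:,None]<260))
print(m.sum(),[fit(q,m,STICK,[.5,-.33,a],0) for a in(.7,.9)])
E
```

```text
bed BL BR TL TR [[ 0.5424 -0.0139  0.024 ]
 [ 0.6577 -0.0101  0.024 ]
 [ 0.5365  0.1409  0.024 ]
 [ 0.6506  0.1477  0.024 ]]
yaw 1.6087677840526036
yaw 1.615586260631238
width 0.115325413472274 end yaw 1.604275959621453
fence end top(108,520..) [[ 0.5547 -0.0012  0.038 ]
 [ 0.5501  0.1424  0.038 ]] [[0.5704 0.0074 0.03  ]
 [0.5686 0.127  0.03  ]]
guide flare end, start [[0.6406 0.0936 0.038 ]
 [0.6249 0.1434 0.038 ]]
yellow [array([[0.5368, 0.1455, 0.042 ],
       [0.6536, 0.1504, 0.042 ]]), array([[0.5355, 0.1455, 0.108 ],
       [0.6331, 0.1497, 0.108 ]])]
727 [(array([ 0.49875082, -0.3254103 ,  0.67368951]), np.float64(0.16030927835051548)), (array([ 0.5018147 , -0.32343133,  0.67346302]), np.float64(0.16804123711340208))]
```

Emit:
{"api": "drive_tool", "payload": {
  "rows": [
    [0,0,0,-0.037,-0.007,0.0,1],
    [0,0,0,-0.037,-0.007,0.0,1],
    [0,0,0,-0.037,-0.007,0.0,1],
    [0,0,0,-0.037,-0.007,0.01,1],
    [0,0,0,-0.037,-0.007,0.01,1],
    [0,0,0,-0.037,-0.007,0.01,1],
    [0,0,0,-0.037,-0.007,0.01,1],
    [0,0,0,-0.037,-0.007,0.01,1]
  ]
}}

```text
time: 3.98
tool_pos: [0.4709, -0.2162, 0.2533]
tcp_rot: [2.22, 2.222, 0.001]
wrist_force: [1.1, 0.4, 1.2]
width: 0.998
grip_force: 0.0
```

Emit:
{"api": "drive_tool", "payload": {
  "rows": [
    [0,0,7,-0.04,-0.007,0.01,1],
    [0,0,7,-0.04,-0.007,0.01,1],
    [0,0,7,-0.035,-0.007,0.01,1],
    [0,0,7,-0.03,-0.007,0.01,1],
    [0,0,7,0,0,0,1],
    [0,0,7,0,0,0,1],
    [0,0,7,0,0,0,1],
    [0,0,2,0,0,0,1]
  ]
}}

```text
time: 4.65
tool_pos: [0.4202, -0.3512, 0.2134]
tcp_rot: [-2.964, -1.04, -0.001]
wrist_force: [-0.2, 0.1, -0.5]
width: 1.002
grip_force: 0.0
```

```bash
python3 - <<'E'
from fit import *; import pickle
st=status.read_state(); p=read_camera("wrist"); pickle.dump((p,st),open("w2.pkl","wb")); save(p,"w2.png",s=1.5)
print(st["tool_pos"],st["tcp_rot"],st["q"])
h=hsv(p);m=big((h[...,0]<22)&(h[...,1]>140)&(h[...,2]>40)); cv2.imwrite("m2.png",m*255)
print(m.sum(),fit(p,m,STICK,[.5,-.325,.7],0,st))
E
```

```text
[ 0.42020488 -0.35115193  0.21341182] [-2.96376769e+00 -1.04026393e+00 -5.16415861e-04] [-7.41953566e-01  3.58492103e-02  1.89795475e+00  5.94101458e-04
  1.20812991e+00  1.53512208e-01]
4942 (array([ 0.49141076, -0.32956055,  0.67526755]), np.float64(0.05039838118123182))[ WARN:0@0.903] global loadsave.cpp:1063 imwrite_ Unsupported depth image for selected encoder is fallbacked to CV_8U.
```

View pics/w2.png

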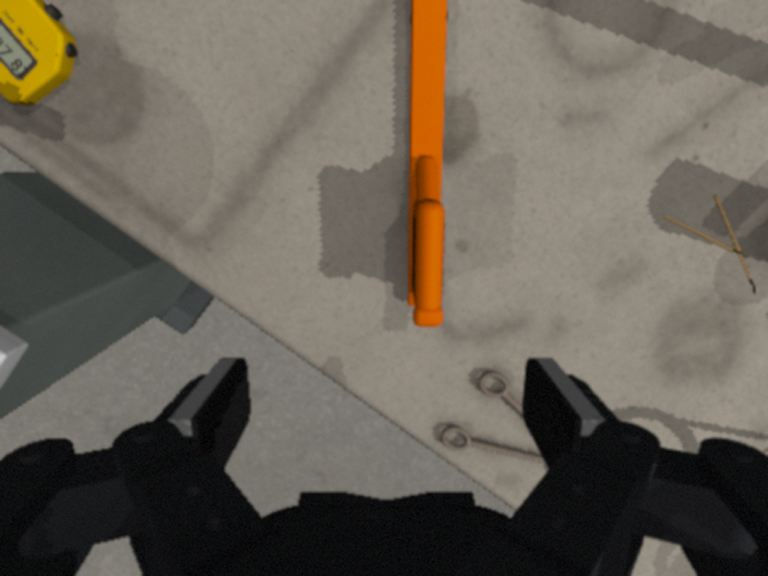

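The stick lies vertically in this view. Its bar runs up x≈412–444, the handle top is at (428,200–320), and the bar's rear corner is at (409,304).

```bash
python3 - <<'E'
from fit import *; import pickle
p,st=pickle.load(open("w2.pkl","rb"))
x=np.array([.4914,-.3296,.6753]);Rm,o=fr(x)
uv=lambda a:(np.array(a,float)+.5)/1.5-.5
for z,a in((.01,[[409,304],[413,60],[446,60],[411,140],[443,140]]),(.06,[[414,230],[443,230],[415,300],[442,300]]),(.035,[[428,327]])): print(z,((onz(p,uv(a),z,st)-o)@Rm).round(4).tolist())
hd=o+Rm@[-.072,0,0]; RT=R.from_rotvec(st["tcp_rot"]).as_matrix(); d=RT.T@(hd+[0,0,.023]-st["tool_pos"])
print("handle",hd,"tool shift",d.round(4),"tool x az",np.arctan2(RT[1,0],RT[0,0]))
q=pickle.load(open("top.pkl","rb")); print(proj(q,np.array([[.12,0,.01],[.12,.012,.01],[.12,-.012,.01]])@Rm.T+o))
E
```

```text
0.01 [[-0.1115, 0.0106, 0.01], [0.0642, 0.0103, 0.01], [0.0642, -0.0124, 0.01], [0.0121, 0.0108, 0.01], [0.012, -0.0121, 0.01]]
0.06 [[-0.0453, 0.0106, 0.06], [-0.0453, -0.0081, 0.06], [-0.0927, 0.0092, 0.06], [-0.0927, -0.009, 0.06]]
0.035 [[-0.1215, -0.0025, 0.035]]
handle [ 0.4352026  -0.37460947  0.        ] tool shift [-0.003   0.0278  0.1904] tool x az 0.6751195846752988
[[328.53592152 183.68636166]
 [325.49332482 186.11503355]
 [331.57698853 181.25898244]]
```

Emit:
{"api": "drive_tool", "payload": {
  "rows": [
    [0,0,0,-0.003,0.028,0,1],
    [0,0,0,0,0,0.035,1],
    [0,0,0,0,0,0.035,1],
    [0,0,0,0,0,0.035,1],
    [0,0,0,0,0,0.035,1],
    [0,0,0,0,0,0.03,1],
    [0,0,0,0,0,0.02,1],
    [0,0,0,0,0,0,1]
  ]
}}

```text
time: 5.37
tool_pos: [0.4323, -0.3716, 0.0183]
tcp_rot: [-2.952, -1.048, 0.007]
wrist_force: [-1.1, 0.4, -0.4]
width: 0.997
grip_force: 0.0
```

Emit:
{"api": "drive_tool", "payload": {
  "rows": [
    [0,0,0,0,0,0,0],
    [0,0,0,0,0,0,0],
    [0,0,0,0,0,0,0],
    [0,0,0,0,0,0,0],
    [0,0,0,0,0,0,0],
    [0,0,0,0,0,0,0],
    [0,0,0,0,0,0,0],
    [0,0,0,0,0,0,0]
  ],
  "force": 100
}}

```text
time: 6.03
tool_pos: [0.436, -0.3776, 0.0251]
tcp_rot: [2.96, 1.045, 0.002]
wrist_force: [-1.2, 0.6, 6.2]
width: 0.208
grip_force: 98.1
```

Emit:
{"api": "drive_tool", "payload": {
  "rows": [
    [0,0,0,0,0,-0.01,0],
    [0,0,0,0,0,-0.02,0],
    [0,0,0,0,0,-0.03,0],
    [0,0,0,0,0,-0.03,0],
    [0,0,0,0,0,-0.02,0],
    [0,0,-4,0,0,0,0],
    [0,0,-6,0,0,0,0],
    [0,0,-6,0,0,0,0]
  ]
}}

```text
time: 6.7
tool_pos: [0.435, -0.3767, 0.1346]
tcp_rot: [2.783, 1.454, 0.001]
wrist_force: [-0.6, -0.4, -0.2]
width: 0.203
grip_force: 97.4
```

Emit:
{"api": "drive_tool", "payload": {
  "rows": [
    [0,0,-6,0,0,0,0],
    [0,0,-6,0,0,0,0],
    [0,0,-6,0,0,0,0],
    [0,0,-6,0,0,0,0],
    [0,0,-6,0,0,0,0],
    [0,0,-5,0,0,0,0],
    [0,0,-2.5,0,0,0,0],
    [0,0,0,0,0,0,0]
  ]
}}

```text
time: 7.37
tool_pos: [0.4346, -0.3763, 0.1335]
tcp_rot: [-2.173, -2.268, 0.0]
wrist_force: [0.6, -0.7, -0.3]
width: 0.204
grip_force: 97.4
```

```bash
cat > go.py <<'E'
from fit import *
O=np.array([.5918,.2028,0]); YAW=1.609
def rep():
    st=status.read_state(); RT=R.from_rotvec(st["tcp_rot"]).as_matrix(); Rm,_=fr([0,0,YAW])
    m=Rm.T@(st["tool_pos"]-O)
    print("t",st["time"],"tcp in machine mm",(m*1e3).round(1),"tool x yaw-YAW deg",np.degrees(np.arctan2(RT[1,0],RT[0,0])-YAW).round(2),"tilt z",RT[:,2].round(4),"F machine",(Rm.T@st["wrist_force"]).round(1),"w",round(st["width"],3))
    return st,RT,Rm
E
python3 - <<'E'
from go import *; import pickle
st,RT,Rm=rep()
p=read_camera("wrist"); pickle.dump((p,st),open("w3.pkl","wb")); save(p,"w3.png",s=1.5)
tg=O+Rm@[-.417,-.001,0]; tg[2]=st["tool_pos"][2]; print("shift",(RT.T@(tg-st["tool_pos"])).round(4))
E
```

```text
t 7.3667 tcp in machine mm [-572.7  179.2  133.5] tool x yaw-YAW deg 0.26 tilt z [-4.e-04  3.e-04 -1.e+00] F machine [-0.7 -0.6 -0.3] w 0.204
shift [ 0.1549  0.1809 -0.    ]
```

View pics/w3.png

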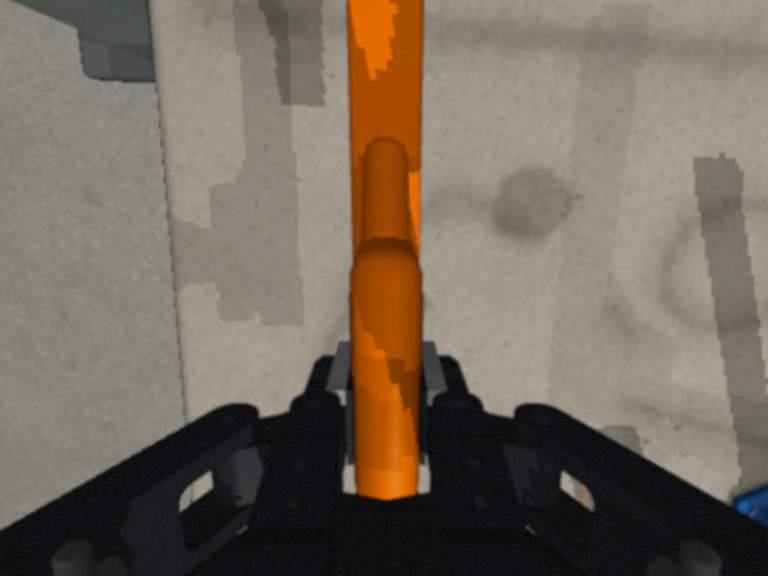

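Emit:
{"api": "drive_tool", "payload": {
  "rows": [
    [0,0,0,0.015,0.018,0,0],
    [0,0,0,0.025,0.03,0,0],
    [0,0,0,0.03,0.035,0,0],
    [0,0,0,0.03,0.035,0,0],
    [0,0,0,0.03,0.033,0,0],
    [0,0,0,0.02,0.022,0,0],
    [0,0,0,0.005,0.008,0,0],
    [0,0,-0.26,0,0,0,0]
  ]
}}

```text
time: 8.08
tool_pos: [0.6025, -0.2202, 0.1335]
tcp_rot: [2.166, 2.275, 0.001]
wrist_force: [0.2, -0.4, -0.6]
width: 0.21
grip_force: 97.7
```

Emit:
{"api": "drive_tool", "payload": {
  "rows": [
    [0,0,0,0,0,0.015,0],
    [0,0,0,0,0,0.025,0],
    [0,0,0,0,0,0.02,0],
    [0,0,0,0,0,0.012,0],
    [0,0,0,0,0,0.005,0],
    [0,0,0,0,0,0.002,0],
    [0,0,0,0,0,0,0],
    [0,0,0,0,0,0,0]
  ]
}}

```text
time: 8.75
tool_pos: [0.6015, -0.223, 0.0557]
tcp_rot: [2.169, 2.27, 0.001]
wrist_force: [-0.1, -0.4, -0.1]
width: 0.207
grip_force: 97.7
```

```bash
python3 - <<'E'
from go import *; import pickle
st,RT,Rm=rep()
p=read_camera("top"); pickle.dump(p,open("t2.pkl","wb"))
q=read_camera("wrist"); pickle.dump((q,st),open("w4.pkl","wb"))
a=cv2.resize(p["color"][150:230,160:320,::-1],None,fx=4.5,fy=4.5,interpolation=2); save(q,"w4.png",s=1.5); cv2.imwrite("pics/t2.png",a)
E
```

```text
t 8.75 tcp in machine mm [-425.8    6.5   55.7] tool x yaw-YAW deg 0.44 tilt z [ 1.9e-03 -9.0e-04 -1.0e+00] F machine [-0.4  0.1 -0.1] w 0.207
```

View pics/t2.png

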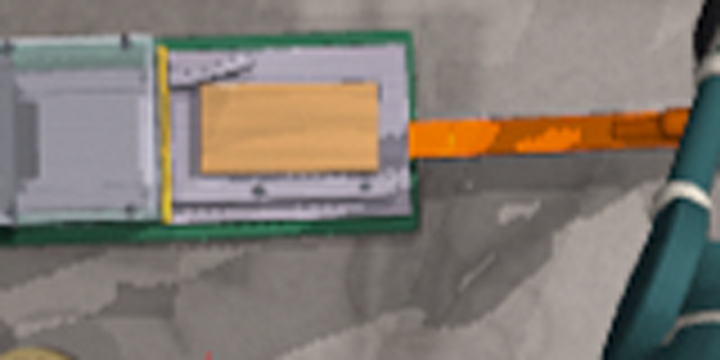

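View pics/w4.png

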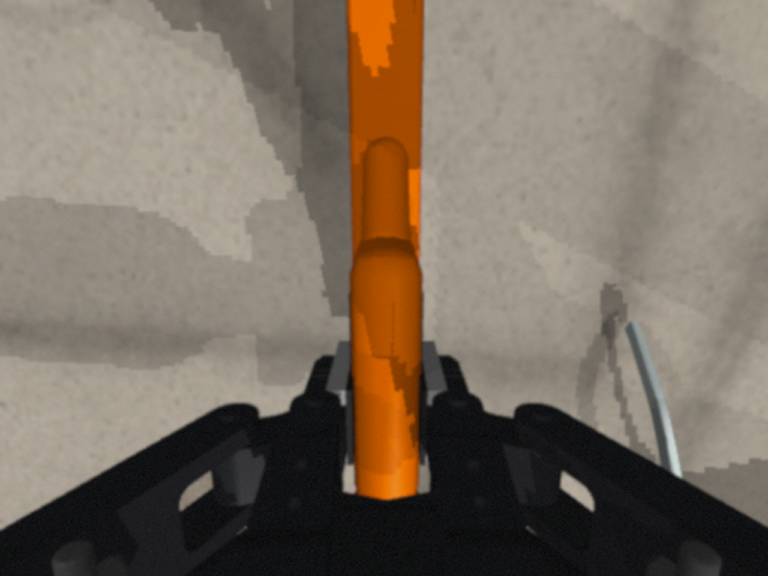

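Emit:
{"api": "drive_tool", "payload": {
  "rows": [
    [0,0,0.44,0.005,0.0075,0,0],
    [0,0,0,0.01,0,0,0],
    [0,0,0,0,0,0.002,0],
    [0,0,0,0,0,0.001,0],
    [0,0,0,0,0,0,0],
    [0,0,0,0,0,0,0]
  ]
}}

```text
time: 9.35
tool_pos: [0.6074, -0.2066, 0.051]
tcp_rot: [-2.177, -2.264, 0.001]
wrist_force: [-0.1, -0.8, -1.3]
width: 0.208
grip_force: 97.7
```

```bash
python3 -c "
from go import *
rep()"
```

```text
t 9.35 tcp in machine mm [-4.097e+02  1.000e-01  5.100e+01] tool x yaw-YAW deg 0.05 tilt z [-7.e-04  1.e-04 -1.e+00] F machine [-0.8  0.1 -1.3] w 0.208
```

Emit:
{"api": "drive_tool", "payload": {
  "rows": [
    [0,0,0,0,0,0.001,0],
    [0,0,0,0,0,0.001,0],
    [0,0,0,0,0,0,0]
  ]
}}

```text
time: 9.6
tool_pos: [0.6075, -0.207, 0.0491]
tcp_rot: [-2.178, -2.263, 0.0]
wrist_force: [-0.6, 1.2, 0.5]
width: 0.207
grip_force: 97.8
```

```bash
python3 -c "
from go import *
rep()"
```

```text
t 9.6 tcp in machine mm [-4.101e+02 -1.000e-01  4.910e+01] tool x yaw-YAW deg 0.01 tilt z [-2.e-04  1.e-04 -1.e+00] F machine [1.2 0.5 0.5] w 0.207
```

Emit:
{"api": "drive_tool", "payload": {
  "rows": [
    [0,0,0,0,0,0.001,0],
    [0,0,0,0,0,0,0]
  ]
}}

```text
time: 9.77
tool_pos: [0.6077, -0.2071, 0.0485]
tcp_rot: [2.178, 2.264, 0.0]
wrist_force: [-0.1, -1.1, 1.5]
width: 0.21
grip_force: 97.9
```

Emit:
{"api": "drive_tool", "payload": {
  "rows": [
    [0,0,0,0,0,0.001,0],
    [0,0,0,0,0,0,0]
  ]
}}

```text
time: 9.93
tool_pos: [0.6079, -0.2072, 0.0478]
tcp_rot: [2.178, 2.263, 0.0]
wrist_force: [-0.7, -1.1, 2.9]
width: 0.209
grip_force: 98.2
```

Emit:
{"api": "drive_tool", "payload": {
  "rows": [
    [0,0,0,0,0,-0.002,0],
    [0,0,0,0.006,0,0,0],
    [0,0,0,0.008,0,0,0],
    [0,0,0,0.008,0,0,0],
    [0,0,0,0.008,0,0,0],
    [0,0,0,0.008,0,0,0],
    [0,0,0,0.008,0,0,0],
    [0,0,0,0.004,0,0,0]
  ]
}}

```text
time: 10.6
tool_pos: [0.6054, -0.1552, 0.0492]
tcp_rot: [-2.176, -2.265, 0.0]
wrist_force: [0.2, -1.0, 0.1]
width: 0.207
grip_force: 97.8
```

```bash
python3 - <<'E'
from go import *; import pickle
rep(); p=read_camera("top"); 
h=hsv(p); w=(h[...,0]>8)&(h[...,0]<24)&(h[...,1]>70)&(h[...,1]<185)&(h[...,2]>120); w[:,:196]=0; w[:165]=0; w[195:]=0
m=big(w); ys,xs=np.nonzero(m); print(xs.min(),xs.max(),ys.min(),ys.max()); P=onz(p,[[xs.max()+.5,180]],.03)[0]; Rm,_=fr([0,0,YAW]); print("rear edge x_m",Rm.T@(P-O))
cv2.imwrite("pics/t3.png",cv2.resize(p["color"][150:230,160:320,::-1],None,fx=4.5,fy=4.5,interpolation=2))
E
```

```text
t 10.6 tcp in machine mm [-358.3    0.    49.2] tool x yaw-YAW deg 0.09 tilt z [-5.e-04  5.e-04 -1.e+00] F machine [-1.  -0.2  0.1] w 0.207
198 231 169 189
rear edge x_m [-0.16066807  0.00421894  0.03      ]
```

View pics/t3.png

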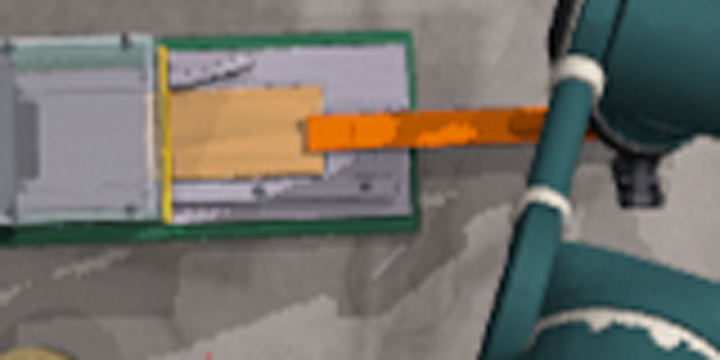

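The lip is over the blank's rear edge and the blank is moving in straight. I continue the push.

Emit:
{"api": "drive_tool", "payload": {
  "rows": [
    [0,0,0,0.006,0,0,0],
    [0,0,0,0.009,0,0,0],
    [0,0,0,0.009,0,0,0],
    [0,0,0,0.009,0,0,0],
    [0,0,0,0.009,0,0,0],
    [0,0,0,0.009,0,0,0],
    [0,0,0,0.008,0,0,0],
    [0,0,0,0.005,0,0,0]
  ]
}}

```text
time: 11.32
tool_pos: [0.6031, -0.0916, 0.0493]
tcp_rot: [-2.177, -2.265, -0.0]
wrist_force: [0.3, -0.2, -0.6]
width: 0.209
grip_force: 97.8
```

Emit:
{"api": "drive_tool", "payload": {
  "rows": [
    [0,0,0,0.003,0,0,0],
    [0,0,0,0.003,0,0,0],
    [0,0,0,0.003,0,0,0],
    [0,0,0,0.003,0,0,0]
  ]
}}

```text
time: 11.65
tool_pos: [0.6028, -0.0809, 0.0494]
tcp_rot: [2.178, 2.264, 0.0]
wrist_force: [0.3, 0.2, -0.9]
width: 0.206
grip_force: 97.8
```

Emit:
{"api": "drive_tool", "payload": {
  "rows": [
    [0,0,0,0.003,0,0,0],
    [0,0,0,0.003,0,0,0],
    [0,0,0,0.003,0,0,0],
    [0,0,0,0.003,0,0,0]
  ]
}}

```text
time: 11.98
tool_pos: [0.6031, -0.071, 0.0501]
tcp_rot: [2.175, 2.262, -0.002]
wrist_force: [0.3, -5.8, 0.4]
width: 0.207
grip_force: 98.0
```

```bash
python3 -c "
from go import *
rep()"
```

```text
t 11.9833 tcp in machine mm [-274.1   -0.8   50.1] tool x yaw-YAW deg 0.05 tilt z [ 0.0016 -0.0032 -1.    ] F machine [-5.8 -0.1  0.4] w 0.207
```

Emit:
{"api": "drive_tool", "payload": {
  "rows": [
    [0,0,0,0.003,0,0,0],
    [0,0,0,0.003,0,0,0],
    [0,0,0,0.003,0,0,0],
    [0,0,0,0.003,0,0,0]
  ]
}}

```text
time: 12.32
tool_pos: [0.6024, -0.0587, 0.0499]
tcp_rot: [2.176, 2.262, -0.002]
wrist_force: [-0.2, -4.9, -0.5]
width: 0.21
grip_force: 98.0
```

Emit:
{"api": "drive_tool", "payload": {
  "rows": [
    [0,0,0,0.003,0,0,0],
    [0,0,0,0.003,0,0,0],
    [0,0,0,0.003,0,0,0],
    [0,0,0,0.003,0,0,0]
  ]
}}

```text
time: 12.65
tool_pos: [0.6019, -0.0466, 0.0499]
tcp_rot: [2.176, 2.262, -0.002]
wrist_force: [0.5, -6.1, -0.1]
width: 0.208
grip_force: 98.0
```

```bash
python3 -c "
from go import *
rep()"
```

```text
t 12.65 tcp in machine mm [-249.7   -0.6   49.9] tool x yaw-YAW deg 0.04 tilt z [ 0.0011 -0.0026 -1.    ] F machine [-6.1 -0.2 -0.1] w 0.208
```

Emit:
{"api": "drive_tool", "payload": {
  "rows": [
    [0,0,0,0.004,0,0,0],
    [0,0,0,0.004,0,0,0],
    [0,0,0,0.004,0,0,0],
    [0,0,0,0.004,0,0,0],
    [0,0,0,0.004,0,0,0],
    [0,0,0,0.004,0,0,0],
    [0,0,0,0.004,0,0,0],
    [0,0,0,0.002,0,0,0]
  ]
}}

```text
time: 13.32
tool_pos: [0.6007, -0.0164, 0.0498]
tcp_rot: [2.176, 2.263, -0.002]
wrist_force: [-0.4, -6.1, 0.2]
width: 0.21
grip_force: 97.9
```

Emit:
{"api": "drive_tool", "payload": {
  "rows": [
    [0,0,0,0.001,0,0,0],
    [0,0,0,0.001,0,0,0],
    [0,0,0,0.001,0,0,0]
  ]
}}

```text
time: 13.57
tool_pos: [0.6006, -0.0136, 0.0498]
tcp_rot: [2.176, 2.263, -0.002]
wrist_force: [-0.9, -6.1, 0.6]
width: 0.211
grip_force: 97.9
```

Emit:
{"api": "drive_tool", "payload": {
  "rows": [
    [0,0,0,0.001,0,0,0],
    [0,0,0,0.001,0,0,0],
    [0,0,0,0.001,0,0,0]
  ]
}}

```text
time: 13.82
tool_pos: [0.6004, -0.0107, 0.0498]
tcp_rot: [2.176, 2.263, -0.002]
wrist_force: [-0.4, -5.7, 0.2]
width: 0.205
grip_force: 97.9
```

```bash
python3 -c "
from go import *
rep()"
```

```text
t 13.8167 tcp in machine mm [-213.7   -0.5   49.8] tool x yaw-YAW deg 0.05 tilt z [ 8.0e-04 -2.5e-03 -1.0e+00] F machine [-5.7  0.6  0.2] w 0.205
```

Emit:
{"api": "drive_tool", "payload": {
  "rows": [
    [0,0,0,0.001,0,0,0],
    [0,0,0,0.001,0,0,0]
  ]
}}

```text
time: 13.98
tool_pos: [0.6003, -0.0087, 0.0498]
tcp_rot: [2.176, 2.263, -0.002]
wrist_force: [-0.1, -6.2, 1.1]
width: 0.207
grip_force: 97.9
```

```bash
python3 - <<'E'
from go import *; import pickle
for n in("scene","top"):
    p=pickle.load(open(n+".pkl","rb")); Rm,_=fr([0,0,YAW])
    for x in (.105,.118,.130):
        print(n,x,proj(p,np.array([[x,-.042,.047],[x,.042,.047],[x,-.042,.025]])@Rm.T+O).round(1).tolist())
    if n=="scene": cv2.imwrite("pics/st.png",cv2.resize(p["color"][110:200,155:245,::-1],None,fx=6,fy=6,interpolation=2))
E
```

```text
scene 0.105 [[196.3, 149.6], [181.3, 162.6], [197.0, 154.1]]
scene 0.118 [[193.6, 148.4], [178.6, 161.3], [194.3, 152.9]]
scene 0.13 [[191.1, 147.3], [176.1, 160.1], [191.8, 151.7]]
top 0.105 [[142.0, 167.2], [142.5, 195.2], [144.2, 168.1]]
top 0.118 [[137.7, 167.4], [138.2, 195.4], [139.9, 168.3]]
top 0.13 [[133.7, 167.5], [134.2, 195.5], [136.0, 168.4]]
```

View pics/st.png

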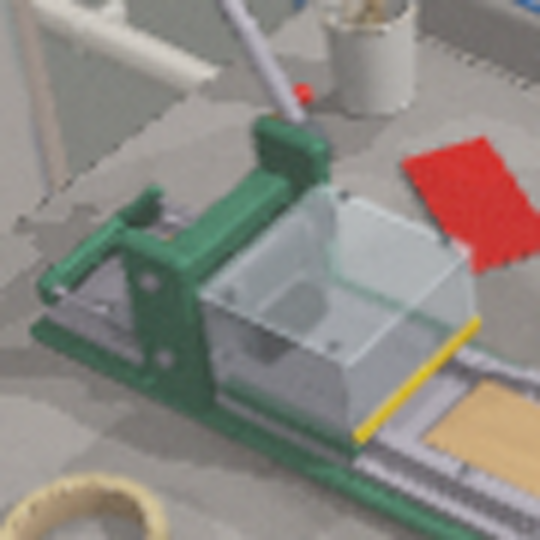

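The knife frame hides the stop in this picture, so I carry on by feel, checking force each step.

Emit:
{"api": "drive_tool", "payload": {
  "rows": [
    [0,0,0,0.001,0,0,0],
    [0,0,0,0.001,0,0,0]
  ]
}}

```text
time: 14.15
tool_pos: [0.6002, -0.0067, 0.0498]
tcp_rot: [2.176, 2.263, -0.002]
wrist_force: [0.6, -5.7, 1.0]
width: 0.21
grip_force: 97.9
```

Emit:
{"api": "drive_tool", "payload": {
  "rows": [
    [0,0,0,0.001,0,0,0],
    [0,0,0,0.001,0,0,0],
    [0,0,0,0.0005,0,0,0]
  ]
}}

```text
time: 14.4
tool_pos: [0.6004, -0.0054, 0.0501]
tcp_rot: [2.174, 2.262, -0.004]
wrist_force: [-1.0, -12.6, 2.2]
width: 0.204
grip_force: 98.1
```

Emit:
{"api": "drive_tool", "payload": {
  "rows": [
    [0,0,0,0,0,0,0],
    [0,0,0,0,0,0,0]
  ]
}}

```text
time: 14.57
tool_pos: [0.6004, -0.0054, 0.0501]
tcp_rot: [2.174, 2.262, -0.004]
wrist_force: [0.3, -10.2, 1.8]
width: 0.211
grip_force: 98.1
```

Emit:
{"api": "drive_tool", "payload": {
  "rows": [
    [0,0,0,0.0005,0,0,0],
    [0,0,0,0,0,0,0],
    [0,0,0,0,0,0,0]
  ]
}}

```text
time: 14.82
tool_pos: [0.6005, -0.0054, 0.0502]
tcp_rot: [2.174, 2.262, -0.004]
wrist_force: [-0.5, -11.3, 1.4]
width: 0.209
grip_force: 98.2
```

```bash
python3 -c "
from go import *
rep()"
```

```text
t 14.8167 tcp in machine mm [-208.4   -0.7   50.2] tool x yaw-YAW deg 0.09 tilt z [ 0.0014 -0.0049 -1.    ] F machine [-11.2   0.9   1.4] w 0.209
```

Emit:
{"api": "drive_tool", "payload": {
  "rows": [
    [0,0,0,0.0006,0,0,0],
    [0,0,0,0,0,0,0],
    [0,0,0,0,0,0,0]
  ]
}}

```text
time: 15.07
tool_pos: [0.6006, -0.0053, 0.0504]
tcp_rot: [2.173, 2.262, -0.005]
wrist_force: [-1.0, -13.2, 3.0]
width: 0.208
grip_force: 98.2
```

Emit:
{"api": "drive_tool", "payload": {
  "rows": [
    [0,0,0,0.0005,0,0,0],
    [0,0,0,0,0,0,0],
    [0,0,0,0,0,0,0],
    [0,0,0,0,0,0,0]
  ]
}}

```text
time: 15.4
tool_pos: [0.6006, -0.0053, 0.0505]
tcp_rot: [2.172, 2.261, -0.005]
wrist_force: [-0.3, -15.1, 3.5]
width: 0.205
grip_force: 98.3
```

Total push force is about 15 N. About 6 N of that is drag, so roughly 9 N bears on the stop, and the stick no longer advances. The blank is home, so I draw straight back.

Emit:
{"api": "drive_tool", "payload": {
  "rows": [
    [0,0,0,-0.002,0,0,0],
    [0,0,0,-0.004,0,0,0],
    [0,0,0,-0.008,0,0,0],
    [0,0,0,-0.012,0,0,0],
    [0,0,0,-0.015,0,0,0],
    [0,0,0,-0.018,0,0,0],
    [0,0,0,-0.02,0,0,0],
    [0,0,0,-0.02,0,0,0]
  ]
}}

```text
time: 16.07
tool_pos: [0.6034, -0.1015, 0.0493]
tcp_rot: [-2.178, -2.264, 0.0]
wrist_force: [-0.5, 0.6, -1.6]
width: 0.208
grip_force: 97.7
```

```bash
python3 -c "
from go import *
rep()"
```

```text
t 16.0667 tcp in machine mm [-304.6    0.    49.3] tool x yaw-YAW deg 0.03 tilt z [-1.e-04 -0.e+00 -1.e+00] F machine [ 0.6  0.5 -1.6] w 0.208
```

Emit:
{"api": "drive_tool", "payload": {
  "rows": [
    [0,0,0,-0.02,0,0,0],
    [0,0,0,-0.02,0,0,0],
    [0,0,0,-0.02,0,0,0],
    [0,0,0,-0.02,0,0,0],
    [0,0,0,-0.02,0,0,0],
    [0,0,0,-0.02,0,0,0],
    [0,0,0,-0.02,0,0,0],
    [0,0,0,-0.01,0,0,0]
  ]
}}

```text
time: 16.73
tool_pos: [0.6091, -0.2531, 0.0494]
tcp_rot: [2.179, 2.261, -0.001]
wrist_force: [0.5, 1.1, -1.5]
width: 0.207
grip_force: 97.7
```

Emit:
{"api": "drive_tool", "payload": {
  "rows": [
    [0,0,0,-0.01,-0.01,-0.01,0],
    [0,0,0,-0.01,-0.02,-0.01,0],
    [0,0,0,0,-0.03,0,0],
    [0,0,0,0,-0.03,0,0],
    [0,0,0,0,-0.02,0,0],
    [0,0,0,0,0,0.01,0],
    [0,0,0,0,0,0.01,0],
    [0,0,0,0,0,0,0]
  ]
}}

```text
time: 17.4
tool_pos: [0.4989, -0.2732, 0.0476]
tcp_rot: [-2.177, -2.262, 0.001]
wrist_force: [-0.8, 0.6, -2.0]
width: 0.212
grip_force: 97.9
```

```bash
python3 -c "
from go import *
st,_,_=rep(); print(st['tool_pos'])"
```

```text
t 17.4 tcp in machine mm [-472.1  111.    47.6] tool x yaw-YAW deg 0.01 tilt z [-0.0021  0.0016 -1.    ] F machine [ 0.6  0.8 -2. ] w 0.212
[ 0.49889601 -0.2732002   0.04762752]
```

Emit:
{"api": "drive_tool", "payload": {
  "rows": [
    [0,0,0,0,0,0.008,0],
    [0,0,0,0,0,0.007,0],
    [0,0,0,0,0,0.003,0],
    [0,0,0,0,0,0.002,0],
    [0,0,0,0,0,0.001,0],
    [0,0,0,0,0,0,0]
  ]
}}

```text
time: 17.9
tool_pos: [0.5003, -0.2738, 0.028]
tcp_rot: [-2.177, -2.264, 0.0]
wrist_force: [-0.4, 0.0, -0.3]
width: 0.21
grip_force: 97.9
```

Emit:
{"api": "drive_tool", "payload": {
  "rows": [
    [0,0,0,0,0,0.002,0],
    [0,0,0,0,0,0.001,0],
    [0,0,0,0,0,0,0],
    [0,0,0,0,0,0,0]
  ]
}}

```text
time: 18.23
tool_pos: [0.5002, -0.274, 0.0255]
tcp_rot: [2.178, 2.264, 0.0]
wrist_force: [0.1, 0.5, -0.8]
width: 0.206
grip_force: 97.9
```

Emit:
{"api": "drive_tool", "payload": {
  "rows": [
    [0,0,0,0,0,0.001,0],
    [0,0,0,0,0,0.0005,0],
    [0,0,0,0,0,0,0]
  ]
}}

```text
time: 18.48
tool_pos: [0.5004, -0.2741, 0.0251]
tcp_rot: [2.178, 2.264, 0.0]
wrist_force: [-3.1, 2.0, 6.8]
width: 0.21
grip_force: 99.1
```

Emit:
{"api": "drive_tool", "payload": {
  "rows": [
    [0,0,0,0,0,-0.001,0],
    [0,0,0,0,0,0,0.6],
    [0,0,0,0,0,0,0.6],
    [0,0,0,0,0,0,0.6],
    [0,0,0,0,0,0,0.8],
    [0,0,0,0,0,0,0.8],
    [0,0,0,0,0,0,0.8]
  ]
}}

```text
time: 19.07
tool_pos: [0.5001, -0.2739, 0.0248]
tcp_rot: [-2.178, -2.264, 0.0]
wrist_force: [0.3, 0.6, 0.1]
width: 0.794
grip_force: 0.0
```

Emit:
{"api": "drive_tool", "payload": {
  "rows": [
    [0,0,0,0,0,-0.01,0.8],
    [0,0,0,0,0,-0.02,0.8],
    [0,0,0,0,0,-0.04,0.8],
    [0,0,0,0,0,-0.04,0.8],
    [0,0,0,0,0,-0.04,0.8],
    [0,0,0,0,0,-0.03,0.8],
    [0,0,0,0,0,0,0.8],
    [0,0,0,0,0,0,0.8]
  ]
}}

```text
time: 19.73
tool_pos: [0.502, -0.275, 0.2089]
tcp_rot: [2.173, 2.259, 0.002]
wrist_force: [-0.3, 1.9, -0.9]
width: 0.8
grip_force: 0.0
```

```bash
python3 - <<'E'
from fit import *; from go import *; import pickle
st,RT,Rm=rep(); p=read_camera("wrist")
h=hsv(p);m=big((h[...,0]<22)&(h[...,1]>140)&(h[...,2]>40)); print("stick",m.sum(),fit(p,m,STICK,[.5,-.2,1.609],0,st))
p=read_camera("top"); q=pickle.load(open("top.pkl","rb"))
for n in("stop_clock","masking_tape","scissors","blank"):
    for r in masks_of(p,n)[:2]:
        ys,xs=np.nonzero(r["mask"]); print(n,round(r["score"],2),r["bbox"],xs.mean().round(1),ys.mean().round(1))
h=hsv(p); w=(h[...,0]>8)&(h[...,0]<24)&(h[...,1]>40)&(h[...,1]<185)&(h[...,2]>100)
w[:165]=0;w[200:]=0;w[:,:140]=0;w[:,250:]=0; ys,xs=np.nonzero(w); print("woodish",len(xs),np.bincount(xs)[140:] if len(xs) else 0)
E
```

```text
t 19.7333 tcp in machine mm [-474.   108.   208.9] tool x yaw-YAW deg 0.03 tilt z [ 0.006  -0.0036 -1.    ] F machine [ 1.9  0.2 -0.9] w 0.8
stick 4614 (array([ 0.49686558, -0.20075396,  1.61761485]), np.float64(0.04417382352144347))
stop_clock 0.96 [258.0, 239.8, 278.2, 265.1] 267.9 252.9
masking_tape 0.67 [148.1, 229.9, 186.4, 258.7] 167.5 244.8
scissors 0.84 [207.9, 109.0, 266.7, 136.8] 244.8 122.4
blank 0.88 [142.6, 107.5, 186.2, 137.1] 166.7 123.0
woodish 303 [ 0  0  0  0  0  0  0  0  0  0  0  0  0  0  0  0  0  0  0  0  0  0  0  0
  0  0  0  0  2 18 18 18 19 19 19 19 19 19 19 19 19 18  0  0  0  0  0  0
  0  0  0  0  0  0  0 15 20 21  2]
```

```bash
python3 - <<'E'
from go import *
p=read_camera("top"); Rm,_=fr([0,0,YAW])
h=hsv(p); w=(h[...,0]>8)&(h[...,0]<24)&(h[...,1]>40)&(h[...,1]<185)&(h[...,2]>100)
w[:165]=0;w[200:]=0;w[:,:150]=0;w[:,188:]=0
for y in range(171,192,4):
    xs=np.nonzero(w[y])[0]
    if len(xs): print(y,((onz(p,[[xs.max()+.5,y]],.03)-O)@Rm*1e3).round(1))
E
```

```text
171 [[ -9.8 -28.5  30. ]]
175 [[ -9.5 -16.3  30. ]]
179 [[-9.2 -4.2 30. ]]
183 [[-8.9  8.  30. ]]
187 [[-8.6 20.2 30. ]]
```

```bash
python3 -c "
from workcell import workorder
print(workorder.finish_job())"
```

```text
the job is handed in; nothing more can be done
None
```

I handed the job in at about 20 s: the blank was pressed home against the stop at an estimated 9 N and stayed home as I drew the stick out; the stick lies flat on the bench and the scissors, tape and timer look unmoved, but I could not see the stop and no verdict came back.

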